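# Seat the carrier plate on the shaker's studs

### The job

Fit the aluminium carrier plate with the blue grip rib onto the bench shaker: lay it gently on the two brass studs, slide it lightly forward or back until its slots drop over them, and leave it lying flush on the deck and square with the shaker. The shaker stopped somewhere along its stroke, so feel for the studs rather than forcing the plate, and leave the jars beside it alone.

Things in the scene. Friction and masses are not known exactly. Their poses are not given: they have to be found in the camera images.
- carrier: Loose aluminium plate lying on the worktop, 90 (x) x 124 (y) x 6 mm, 0.2 to 0.4 kg, with a blue grip rib on top; rims along its two x edges reach 13 mm above the underside. Origin: centre of the underside; z up. Two through slots at x = 0, y = +-42, each 13 mm (x) x 21 mm (y). The same turned half round. Black dots are only pads.
- rib_top (a point): Centre of the top of the plate's blue grip rib, 40 mm above the plate's underside, over its centre. The rib stands upright from the plate, 12 mm thick (plate x), 56 mm long (plate y), 34 mm high above the plate.
- shaker: Fixed white bench shaker, 190 (x) x 170 (y) mm, flat dark deck 60 mm above its underside. Origin: centre of the underside; z up; x is the stroke direction, front panel at -x. Two brass studs, 10 mm across, 1 mm chamfer, stand 9 mm above the deck at y = +-42, both at the same x, which is not measured: locked anywhere from x = -20 to +20 mm.
- deck_mid (a point): Centre of the shaker's deck surface, axes as the shaker's. The plate rides on the rigid stud tips with its underside 9 mm above the deck; it sinks those 9 mm where its slots meet the studs (play about 1.5 mm either way in x, 5.5 mm in y). Pressing or jamming the plate on shaker or studs with over 30 N damages the drive.
- white_jar: White plastic bottle, 37 mm across, 74 mm tall, bystander. Origin: centre of its underside.
- clear_jar: Clear glass jar with blue cap, 55 mm across, 123 mm tall, bystander. Origin: centre of its underside.
- amber_jar: Amber glass jar with blue cap, 55 mm across, 123 mm tall, bystander. Origin: centre of its underside.

How it is judged:
By the outcome, as a careful person would: the job done as asked, in the order asked, and still so for the second after the job is handed in, with the robot touching nothing.
It also fails if it takes over 72 s, if anything falls off the work surface, if the arm or the gripper's body presses on something with over 40 N, if the wrist force passes 120 N, or if a joint passes its speed limit or range.

### The arm

A 6-joint arm with a two-finger parallel gripper is mounted at the origin on a cart in front of the work surface, level with it; the furniture and walls round the work are solid. World frame = base frame: x ahead of the robot, y to its left, z up, the work surface at z = 0. Lengths are in m, angles in rad, forces in N, time in s.
With the tool pointing down it reaches from about 0.325 to 0.9 m from the base axis. Payload 6.1 kg.
Tool frame: the origin (TCP) lies at the centre of the arm's flange, where the gripper is bolted on; the fingertips stand 173 mm ahead of it and the grasp point (between the pads) lies 155 mm ahead of it; z points along the fingers, y is the direction in which the jaws open and shut (so a half turn about z gives the same grasp; the last joint's range is limited). The gripper opens to 85 mm and grips with 20 to 120 N. Pads are 22 mm wide; open, the fingers measure 114 mm over their backs; the gripper's body (76 mm by 85 mm) begins 54 mm behind the grasp point. The pads swing forward as they close: fully open they stand 13 mm farther back than shut.
Start: joints at [0.989, 0.22, 1.526, -0, 1.395, -0.126], TCP at [0.275, 0.561, 0.405] pointing down, gripper open.
Joint ranges: [-2.98, 2.98], [-0.91, 2.08], [0.09, 2.57], [-1.24, 4.39], [0.2, 2.65], [-2.68, 2.68]. Speed limits (rad/s): [2.57, 2.57, 3.01, 3.14, 3.14, 3.14].

### API

Orientations are given as a unit quaternion [x, y, z, w].
In Python, from plant import ctrl, cams gives the robot as it stands.
- The arm moves only by the shell command python3 -m handwheel 'ROWS' [FORCE]. ROWS is text: rows parted by semicolons, each of 5 numbers parted by spaces: the opening, from 0 (shut) to 1 (fully open), then the shift along the tool's x, y, z in cm, then the turn about the tool's z in rad. A call has 1 to 8 rows; each row shifts and turns the pose as measured when the row begins, along the tool's axes as they then stand; what a row does not reach is not made up. A row lasts 1/10 s, in which the tool goes at most 50 mm and 8.59 degrees, less where a joint would pass 70% of its speed; a pose out of reach is approached as far as the arm can. A call with a gripper value outside its range is refused whole. The fingers move at their own pace and stop on an object; FORCE is the grip in N (left out, the last holds). Time passes only in rows, so rows that do not move let the fingers close. It gives the time, the measured TCP pose, the force and the opening at its end, in the units of the state.
- ctrl.observe(): the state, without advancing time (a new reading comes with each control period).
- cams.snapshot(name): name is "scene" or "top" or "wrist"; returns a dict with "img" (384x512x3 uint8, red, green, blue), "depth" (384x512 float32, m along the optical axis (not along the pixel's ray), 0 where there is no reading), "K" (3x3 intrinsics, pixels), "R" (3x3) and "t" (3): a world point X has camera coordinates R X + t. Camera axes: x right, y down, z forward; pixel columns grow to the right and rows downward; lengths in m; the calibration is good to about 2 mm. A picture is of the moment at which its call begins.
- ctrl.sign_off(): hands the job in, once; it reports no verdict.
The state is a dict: "time_s": time; "joint_pos": joint angles; "joint_velocities": joint speeds; "joint_efforts": joint torques, N m; "tool_pos": TCP position; "ee_rot": TCP orientation; "ft_force": force on the tool from outside, world axes, zero at the start; "torque": the same for the moment, N m; "gripper_width": finger opening in m.
Only numpy, scipy, OpenCV 4.12 (cv2) and the standard library are available. Lean on these libraries where they do the work, as an engineer would, in place of code of your own. Each camera call takes 0.05 s, during which the arm holds its last target.

## Working session

There is one attempt and no reset: what is moved stays moved. The work goes in short steps, Python scripts to look and compute and a shell command to move; the robot and the scene stay as the last step left them, time stands still between calls to the robot, and variables do not carry over. Pictures are saved under pics/ and viewed, and the job is handed in when it is done.

```bash
ls; mkdir -p pics
python3 - <<'E'
from plant import ctrl,cams
import cv2,numpy as np
s=ctrl.observe();print(s)
for n in ["scene","top","wrist"]:
    d=cams.snapshot(n);cv2.imwrite(f"pics/a_{n}.png",d["img"][:,:,::-1]);np.savez(f"pics/a_{n}.npz",**d);print(n,d["K"].tolist(),d["R"].tolist(),d["t"].tolist())
E
```

```text
pics
{'time_s': 0.0, 'joint_pos': array([ 9.88950276e-01,  2.21244693e-01,  1.52762298e+00, -3.40154149e-05,
        1.39467421e+00, -1.26097835e-01]), 'joint_velocities': array([-0.00066548,  0.00203772,  0.00089243,  0.00112392, -0.00164227,
        0.00128127]), 'joint_efforts': array([ 2.50420067e-05, -4.96902180e+01, -3.89390373e+01, -1.53186675e-04,
        1.11709780e-02, -1.65510716e-05]), 'tool_pos': array([0.27494227, 0.56097788, 0.40358111]), 'ee_rot': array([ 2.25904074e-01,  9.74149064e-01, -9.19995969e-04, -3.22123627e-04]), 'ft_force': array([-0.28299084,  0.10589687, -0.37886421]), 'torque': array([ 0.00208112, -0.05790676, -0.05112028]), 'gripper_width': 0.08536282945280824}
scene [[489.2869229067417, 0.0, 255.9047195688726], [0.0, 489.2869229067417, 191.18626185109235], [0.0, 0.0, 1.0]] [[0.41909067810842193, -0.907896275563643, -0.009346461377898668], [-0.6831089352027795, -0.3085128495866896, -0.6619531737865038], [0.5981013176450525, 0.28380305575797826, -0.749486917413297]] [-0.3722939929802642, 0.4100268744438746, 1.233267877881819]
top [[459.7749104891109, 0.0, 257.3376241630004], [0.0, 459.7749104891109, 182.22855188538887], [0.0, 0.0, 1.0]] [[-0.004418320326126461, -0.9996073538387035, -0.027669777683977884], [-0.9951281953755723, 0.007120414423962321, -0.0983319605570229], [0.09849037117430627, 0.027100513833063215, -0.9947689223814398]] [-0.11549532238989832, 0.5762902652266491, 1.102439150486005]
wrist [[287.30245638897895, 0.0, 255.49872636267023], [0.0, 287.30245638897895, 191.88932024952854], [0.0, 0.0, 1.0]] [[0.4416151183597565, 0.8972021523259694, -0.002094062498449791], [0.861293684036408, -0.42328445320543173, 0.2810755441399547], [0.25129519906892583, -0.12593081249729132, -0.95968336100439]] [-0.6239866948897386, -0.03612343188388829, 0.3807175647412514]
```

View pics/a_scene.png

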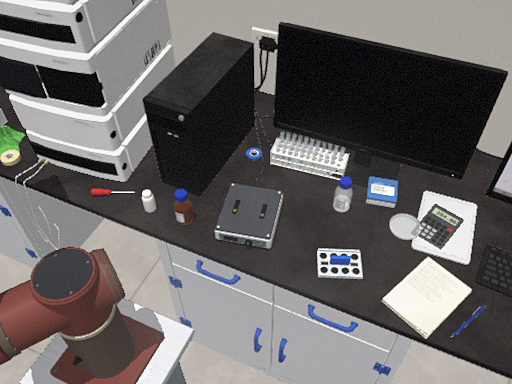

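View pics/a_top.png

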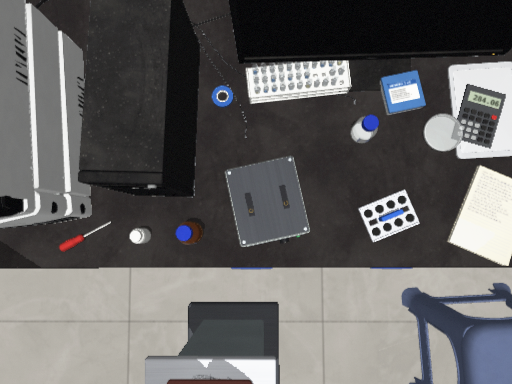

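View pics/a_wrist.png

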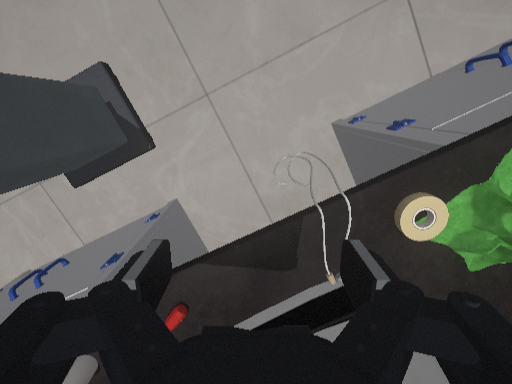

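The scene view shows the shaker at about (250,213), the carrier at (340,263) and the jars at (149,200), (183,207) and (343,195). In the top view the shaker is at (267,200), the carrier at (389,215) and the jars at (140,236), (187,232) and (365,128). Next I'll zoom in and measure.

```bash
cat > h.py <<'E'
import numpy as np,cv2
def ray(d,u,v,z):
    K,R,t=d["K"],d["R"],d["t"]; c=-R.T@t
    r=R.T@np.linalg.solve(K,np.array([u,v,1.0])); return c+r*(z-c[2])/r[2]
def proj(d,X):
    p=d["K"]@(d["R"]@np.asarray(X,float)+d["t"]); return p[:2]/p[2]
E
python3 - <<'E'
import numpy as np,cv2
from h import *
d=np.load("pics/a_top.npz");im=d["img"][:,:,::-1].copy()
a=cv2.resize(im[145:260,210:430],None,fx=3.6,fy=3.6,interpolation=cv2.INTER_CUBIC);cv2.imwrite("pics/a_z.png",a)
hsv=cv2.cvtColor(im,cv2.COLOR_BGR2HSV)
def comps(m,lo=20):
    n,l,s,c=cv2.connectedComponentsWithStats(m.astype(np.uint8))
    return [(i,s[i],c[i],l==i) for i in range(1,n) if s[i][4]>lo]
m=(hsv[...,0]>100)&(hsv[...,0]<125)&(hsv[...,1]>120)&(hsv[...,2]>80)
for i,s,c,k in comps(m):
    ys,xs=np.nonzero(k); print("blue",c,s,cv2.minAreaRect(np.stack([xs,ys],1).astype(np.float32)))
m=(hsv[...,0]>8)&(hsv[...,0]<30)&(hsv[...,1]>60)
m[:, :215]=0;m[:145]=0;m[260:]=0;m[:,320:]=0
for i,s,c,k in comps(m,4): print("brass",c,s,ray(d,*c,0.069))
dep=d["depth"]
P=lambda u,v:ray(d,u,v,0)
print("depth z samples")
K,R,t=d["K"],d["R"],d["t"]
def p3(u,v):
    z=dep[v,u];return R.T@(z*np.linalg.solve(K,[u,v,1.])-t)
for u,v in [(267,200),(240,180),(390,215),(372,214),(365,150)]:print(u,v,p3(u,v))
E
```

```text
blue [402.45813953  90.14418605] [381  70  45  43 860] ((402.8320617675781, 90.80030822753906), (37.65083694458008, 37.88420867919922), 76.50426483154297)
blue [222.075       95.94166667] [212  85  21  22 240] ((222.0, 95.5), (21.0, 20.0), 90.0)
blue [370.03571429 122.39732143] [362 114  17  17 224] ((369.9999694824219, 122.5), (14.849242210388184, 16.26345443725586), 45.0)
blue [391.17073171 214.86178862] [379 209  25  12 123] ((391.0, 214.99996948242188), (4.828078746795654, 25.25456428527832), 68.19859313964844)
blue [183.24537037 232.60185185] [175 225  17  16 216] ((183.0, 232.5), (15.0, 16.0), 90.0)
blue [251.16666667 267.33333333] [232 267  40   2  60] ((251.5, 267.5), (1.0, 39.0), 90.0)
blue [391. 267.] [372 267  39   1  39] ((391.0, 267.0), (38.0, 0.0), 180.0)
brass [285.53846154 203.        ] [284 201   4   5  13] [ 0.52192443 -0.18603668  0.069     ]
brass [250.64285714 210.64285714] [249 209   5   4  14] [ 0.50443716 -0.10393858  0.069     ]
depth z samples
267 200 [ 0.52984717 -0.14247485  0.0589507 ]
240 180 [ 0.57802546 -0.07831643  0.05944937]
390 215 [ 0.49329784 -0.4362379   0.0397555 ]
372 214 [ 0.49677955 -0.40028018  0.00907001]
365 150 [ 0.65749997 -0.38903163  0.001789  ]
```

View pics/a_z.png

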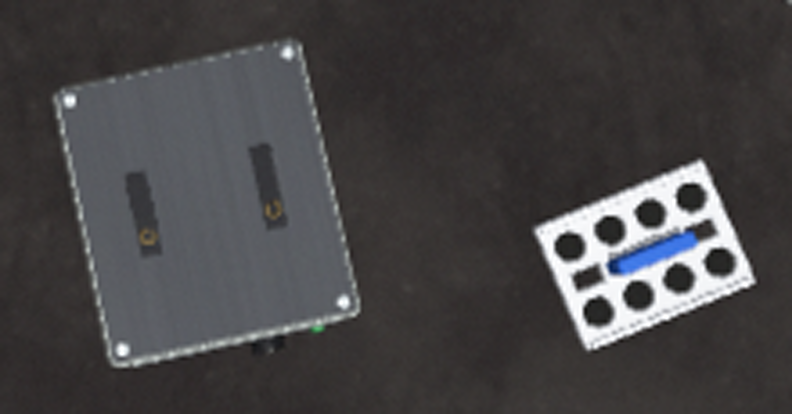

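The zoomed view shows the shaker deck with a brass stud at each slot, near its front end, at (250.6,210.6) and (285.5,203.0) in the full image. The carrier's blue rib runs between its two slots at about (391,215). I'll refine both poses.

Run:
```python
import numpy as np,cv2
from h import *
d=np.load("pics/a_top.npz");im=d["img"][:,:,::-1].copy()
g=cv2.cvtColor(im,cv2.COLOR_BGR2GRAY)
K,R,t=d["K"],d["R"],d["t"]
def rect(P): 
    r=cv2.minAreaRect((P[:,:2]*1000).astype(np.float32));return r
# carrier
m=np.zeros_like(g);sub=g[180:250,350:425];m[180:250,350:425]=(sub>110)
ys,xs=np.nonzero(m);P=np.array([ray(d,u,v,0.010) for u,v in zip(xs,ys)])
print("carrier",rect(P))
# screws
for x0,x1,y0,y1 in [(222,235,166,180),(283,297,152,166),(298,313,222,236),(237,250,235,249)]:
    pass
m=np.zeros_like(g);m[150:250,220:312]=g[150:250,220:312]>190
n,l,s,c=cv2.connectedComponentsWithStats(m)
for i in range(1,n):
    if s[i][4]>=3: print("screw",c[i],s[i][4],ray(d,*c[i],0.061))
# depth deck
v,u=np.mgrid[145:255,215:320];z=d["depth"][145:255,215:320]
X=np.stack([(u-K[0,2])/K[0,0]*z,(v-K[1,2])/K[1,1]*z,z],-1)@R*1.0 - (R.T@t)
k=(X[...,2]>.052)&(X[...,2]<.064)
print("deck",rect(X[k]),np.median(X[k][:,2]))
v,u=np.mgrid[180:250,350:425];z=d["depth"][180:250,350:425]
X=np.stack([(u-K[0,2])/K[0,0]*z,(v-K[1,2])/K[1,1]*z,z],-1)@R*1.0 - (R.T@t)
k=(X[...,2]>.03);print("rib",rect(X[k]),X[k].mean(0),k.sum())
hsv=cv2.cvtColor(im,cv2.COLOR_BGR2HSV)
# other view
e=np.load("pics/a_scene.npz");im2=e["img"][:,:,::-1].copy();h2=cv2.cvtColor(im2,cv2.COLOR_BGR2HSV)
cv2.imwrite("pics/a_sz.png",cv2.resize(im2[175:290,205:375],None,fx=4.5,fy=4.5,interpolation=cv2.INTER_CUBIC))
for nm,X in [("stud1",[.5044,-.1039,.069]),("stud2",[.5219,-.1860,.069]),("rib",[.4930,-.4372,.04])]: print(nm,proj(e,X))
```

```text
carrier ((493.1666564941406, -440.34124755859375), (91.66824340820312, 125.97410583496094), 21.918903350830078)
screw [289.5 159. ] 6 [ 0.62743081 -0.19685578  0.061     ]
screw [229.         172.71428571] 7 [ 0.59556455 -0.05209938  0.061     ]
screw [305.  228.5] 8 [ 0.46210459 -0.23137724  0.061     ]
screw [243.71428571 242.        ] 7 [ 0.43112888 -0.08706621  0.061     ]
deck ((528.5152587890625, -141.8417205810547), (188.3259735107422, 167.48133850097656), 12.04394245147705) 0.06091527948262443
rib ((475.09259033203125, -309.9676818847656), (22.53933334350586, 320.99737548828125), 7.8296332359313965) [ 0.48846047 -0.39635813  0.20734762] 146
stud1 [233.2808295  208.63617686]
stud2 [260.88047144 213.33312988]
rib [338.11622138 255.87188854]
```

View pics/a_sz.png

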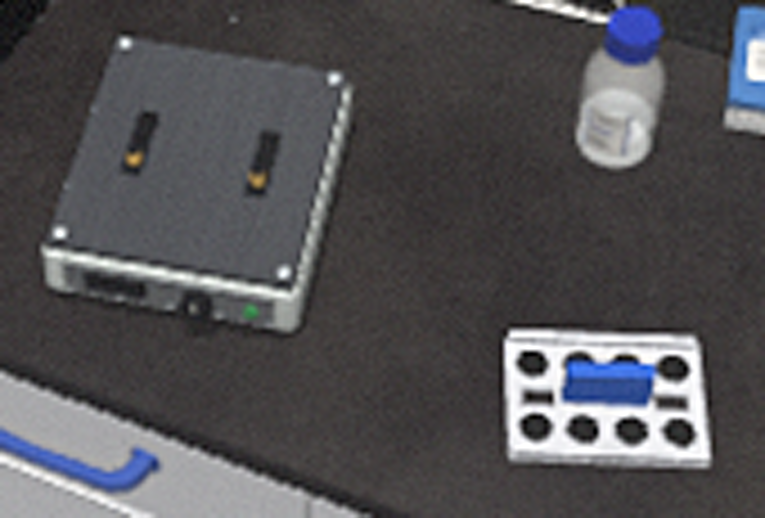

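```bash
cat > go.py <<'E'
import sys,numpy as np
from plant import ctrl
from scipy.spatial.transform import Rotation as Ro
# args: x y z yaw_of_tool_y(deg)
s=ctrl.observe();R=Ro.from_quat(s["ee_rot"]).as_matrix()
yaw=np.degrees(np.arctan2(R[1,1],R[0,1]))
print("t",round(s["time_s"],2),"pos",s["tool_pos"].round(4),"yaw_y",yaw.round(2),"tilt",np.degrees(np.arccos(-R[2,2])).round(2),"F",s["ft_force"].round(2),"M",s["torque"].round(2),"w",round(s["gripper_width"],4))
if len(sys.argv)>4:
    T=np.array([float(a) for a in sys.argv[1:4]]);y=float(sys.argv[4])
    print("shift tool cm",(R.T@(T-s["tool_pos"])*100).round(2),"turn",np.radians(yaw-y).round(3))
E
python3 - <<'E'
import numpy as np
from h import *
d=np.load("pics/a_top.npz");print(ray(d,391.1,214.9,.037),ray(d,391.1,214.9,.04))
E
python3 -m handwheel '0.5 0 0 0 0.147;0.5 0 0 0 0.147;0.5 0 0 0 0.147;0.5 0 0 0 0.147;0.5 0 0 0 0.147'
python3 go.py 0.4932 -0.4395 0.405 21.9
```

```text
[ 0.49359522 -0.43957485  0.037     ] [ 0.49351652 -0.43879289  0.04      ]
time_s: 0.65
tool_pos: [0.2747, 0.5605, 0.4013]
ee_rot: [0.568, 0.823, -0.003, 0.0]
ft_force: [0.4, -0.2, 0.5]
gripper_width: 0.0431
t 0.65 pos [0.2747 0.5605 0.4013] yaw_y 20.8 tilt 0.34 F [ 0.39 -0.17  0.51] M [0.02 0.05 0.  ] w 0.0431
shift tool cm [-1.0124e+02 -1.5090e+01  5.0000e-02] turn -0.019
```

```bash
python3 -m handwheel '0.5 -4.4 -0.66 -0.2 0;0.5 -4.4 -0.66 -0.2 0;0.5 -4.4 -0.66 0 0;0.5 -4.4 -0.66 0 0;0.5 -4.4 -0.66 0 0;0.5 -4.4 -0.66 0 0;0.5 -4.4 -0.66 0 0;0.5 -4.4 -0.66 0 0'
python3 go.py 0.4932 -0.4395 0.405 21.9
```

```text
time_s: 1.45
tool_pos: [0.3485, 0.2046, 0.4023]
ee_rot: [0.566, 0.824, -0.006, -0.0]
ft_force: [0.8, -0.3, 0.7]
gripper_width: 0.0425
t 1.45 pos [0.3485 0.2046 0.4023] yaw_y 21.03 tilt 0.64 F [ 0.78 -0.27  0.69] M [-0.02 -0.07 -0.01] w 0.0425
shift tool cm [-65.31  -9.61   0.21] turn -0.015
```

```bash
python3 -m handwheel '0.5 -4.8 -0.7 0 0;0.5 -4.8 -0.7 0 0;0.5 -4.8 -0.7 0 0;0.5 -4.8 -0.7 0 0;0.5 -4.8 -0.7 0 0;0.5 -4.8 -0.7 0 0;0.5 -4.8 -0.7 0 0;0.5 -4.8 -0.7 0 0'
python3 go.py 0.4932 -0.4395 0.33 21.9
```

```text
time_s: 2.25
tool_pos: [0.4319, -0.187, 0.4058]
ee_rot: [0.566, 0.824, -0.004, 0.002]
ft_force: [1.5, 0.5, 1.4]
gripper_width: 0.0425
t 2.25 pos [ 0.4319 -0.187   0.4058] yaw_y 21.07 tilt 0.51 F [1.52 0.45 1.43] M [ 0.09 -0.06  0.03] w 0.0425
shift tool cm [-25.7   -3.33   7.8 ] turn -0.015
```

```bash
python3 -m handwheel '0.5 -4.7 -0.7 1 0;0.5 -4.7 -0.7 1 0;0.5 -4.7 -0.7 1 0;0.5 -4.7 -0.7 1 0;0.5 -4.7 -0.7 1 0;0.5 0 0 0 0;0.5 0 0 0 0'
python3 go.py 0.4932 -0.4395 0.30 21.9
```

```text
time_s: 2.95
tool_pos: [0.4818, -0.4325, 0.3515]
ee_rot: [0.569, 0.822, -0.003, 0.0]
ft_force: [-0.0, 0.9, 0.4]
gripper_width: 0.043
t 2.95 pos [ 0.4818 -0.4325  0.3515] yaw_y 20.6 tilt 0.35 F [-0.04  0.91  0.38] M [ 0.02 -0.02 -0.02] w 0.043
shift tool cm [-1.04  0.85  5.15] turn -0.023
```

```bash
python3 -m handwheel '0.5 -0.5 0.4 1 -0.012;0.5 -0.5 0.4 1 -0.012;0.5 0 0 0 0;0.5 0 0 0 0'
python3 - <<'E'
from plant import ctrl,cams
import cv2,numpy as np
from h import *
d=cams.snapshot("wrist");im=d["img"][:,:,::-1].copy();np.savez("pics/b.npz",**d)
h=cv2.cvtColor(im,cv2.COLOR_BGR2HSV)
m=((h[...,0]>100)&(h[...,0]<125)&(h[...,1]>120)&(h[...,2]>80)).astype(np.uint8)
n,l,s,c=cv2.connectedComponentsWithStats(m)
for i in range(1,n):
    if s[i][4]>200:
        ys,xs=np.nonzero(l==i);P=np.array([ray(d,u,v,.04)[:2]*1000 for u,v in zip(xs,ys)],np.float32);print(c[i],s[i],cv2.minAreaRect(P))
cv2.imwrite("pics/b.png",im)
E
python3 go.py 0.4932 -0.4395 0.25 21.9
```

```text
time_s: 3.35
tool_pos: [0.4941, -0.4362, 0.331]
ee_rot: [0.557, 0.83, -0.003, 0.0]
ft_force: [0.3, -0.3, 1.2]
gripper_width: 0.0431
[255.31192661 188.20336391] [250 158  12  60 654] ((494.1553955078125, -439.3056335449219), (10.445913314819336, 57.951377868652344), 21.871904373168945)
[475.81374723 298.01034738] [ 451  277   61   51 1353] ((757.21826171875, -460.875), (63.44778060913086, 47.90970993041992), 74.36072540283203)
[505.82264151 341.89056604] [496 318  16  40 265] ((816.03515625, -496.6905822753906), (16.291015625, 54.93661880493164), 36.36620330810547)
t 3.4 pos [ 0.4941 -0.4361  0.3309] yaw_y 22.28 tilt 0.32 F [0.1  0.35 0.43] M [-0.    0.    0.06] w 0.0425
shift tool cm [-0.25 -0.18  8.1 ] turn 0.007
```

View pics/b.png

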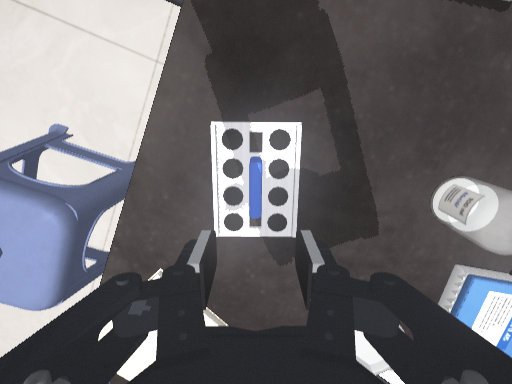

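The wrist view shows the rib at (255,188), centred between the jaws. Its position is (0.494,-0.439) with yaw 21.9°, which agrees with the top view, so I'll descend.

```bash
python3 -m handwheel '0.5 -0.3 -0.1 3.5 0.007;0.5 0 0 3.5 0;0.5 0 0 3.5 0;0.5 0 0 1 0;0.5 0 0 0 0'
python3 go.py 0.4941 -0.4393 0.185 21.9
```

```text
time_s: 3.9
tool_pos: [0.4967, -0.4395, 0.2202]
ee_rot: [0.559, 0.829, -0.004, 0.006]
ft_force: [-0.9, -0.5, -0.0]
gripper_width: 0.0425
t 3.9 pos [ 0.4967 -0.4395  0.2202] yaw_y 22.04 tilt 0.84 F [-0.89 -0.47 -0.03] M [-0.01  0.02 -0.07] w 0.0425
shift tool cm [ 0.17 -0.23  3.52] turn 0.002
```

```bash
python3 -m handwheel '0.5 0.1 -0.2 1.5 0;0.5 0 0 1.5 0;0.5 0 0 0.3 0;0.5 0 0 0 0'
python3 go.py 0.4941 -0.4393 0.185 21.9
```

```text
time_s: 4.3
tool_pos: [0.4961, -0.4412, 0.1901]
ee_rot: [0.559, 0.829, -0.005, 0.01]
ft_force: [-0.8, 1.1, 0.9]
gripper_width: 0.0428
t 4.3 pos [ 0.4961 -0.4412  0.1901] yaw_y 22.06 tilt 1.26 F [-0.78  1.09  0.93] M [-0.    0.04 -0.02] w 0.0428
shift tool cm [ 0.26 -0.11  0.51] turn 0.003
```

```bash
sed -i 's/^if len/print("toolz",R[:,2].round(4))\nif len/' go.py; python3 -m handwheel '0.5 0.25 -0.1 0.3 0;0.5 0 0 0.2 0;0.5 0 0 0 0'
python3 go.py 0.4941 -0.4393 0.185 21.9
```

```text
time_s: 4.6
tool_pos: [0.4946, -0.4398, 0.1863]
ee_rot: [0.559, 0.829, -0.005, 0.011]
ft_force: [-0.8, -0.3, -0.2]
gripper_width: 0.0424
t 4.6 pos [ 0.4946 -0.4398  0.1863] yaw_y 22.06 tilt 1.39 F [-0.76 -0.26 -0.16] M [0.04 0.06 0.01] w 0.0424
toolz [ 0.012  -0.0211 -0.9997]
shift tool cm [ 0.07 -0.03  0.12] turn 0.003
```

```bash
python3 -m handwheel '0 0 0 0 0;0 0 0 0 0;0 0 0 0 0;0 0 0 0 0;0 0 0 0 0;0 0 0 0 0' 45
python3 go.py 0.4941 -0.4393 0.185 21.9
```

```text
time_s: 5.2
tool_pos: [0.4949, -0.4401, 0.187]
ee_rot: [0.559, 0.829, -0.006, 0.011]
ft_force: [-0.1, 0.3, -0.3]
gripper_width: 0.0111
t 5.2 pos [ 0.4949 -0.4401  0.187 ] yaw_y 22.07 tilt 1.46 F [-0.06  0.34 -0.32] M [-0.04  0.13  0.06] w 0.0111
toolz [ 0.0127 -0.0222 -0.9997]
shift tool cm [ 0.1  -0.04  0.2 ] turn 0.003
```

```bash
python3 -m handwheel '0 0 0 -1 0;0 0 0 -2 0;0 0 0 -3 0;0 0 0 -3 0;0 0 0 -3 0;0 0 0 0 0;0 0 0 0 0'
python3 go.py 0.510 -0.145 0.31 12.2
```

```text
time_s: 5.9
tool_pos: [0.4921, -0.4359, 0.3102]
ee_rot: [0.559, 0.829, -0.005, 0.008]
ft_force: [-0.4, 0.5, -3.2]
gripper_width: 0.0111
t 5.9 pos [ 0.4921 -0.4359  0.3102] yaw_y 22.06 tilt 1.05 F [-0.44  0.45 -3.19] M [ 0.03 -0.01  0.03] w 0.0111
toolz [ 0.0081 -0.0165 -0.9998]
shift tool cm [26.28 12.59 -0.44] turn 0.172
```

```bash
python3 -m handwheel '0 0 0 0 0.086;0 0 0 0 0.086;0 2 1 0 0;0 4 1.2 0 0;0 4 1.2 0 0;0 4 1.2 0 0;0 4 1.2 0 0;0 3 1 0 0'
python3 go.py 0.510 -0.145 0.31 12.2
```

```text
time_s: 6.7
tool_pos: [0.5115, -0.2112, 0.2935]
ee_rot: [0.634, 0.773, -0.004, -0.001]
ft_force: [0.8, 0.4, -3.0]
gripper_width: 0.0111
t 6.7 pos [ 0.5115 -0.2112  0.2935] yaw_y 11.29 tilt 0.5 F [ 0.76  0.38 -2.99] M [-0.09 -0.    0.04] w 0.0111
toolz [-0.0067 -0.0056 -1.    ]
shift tool cm [ 6.52  1.14 -1.69] turn -0.016
```

```bash
python3 -m handwheel '0 2.5 0.4 -0.8 -0.016;0 2.5 0.4 -0.7 0;0 1 0.2 -0.3 0;0 0 0 0 0;0 0 0 0 0;0 0 0 0 0'
python3 - <<'E'
from plant import ctrl,cams
import cv2,numpy as np
for n in ["scene","top","wrist"]:
    d=cams.snapshot(n);im=d["img"][:,:,::-1];np.savez(f"pics/c_{n}.npz",**d);cv2.imwrite(f"pics/c_{n}.png",im)
E
python3 go.py 0.510 -0.145 0.30 12.1
```

```text
time_s: 7.3
tool_pos: [0.5061, -0.1435, 0.3029]
ee_rot: [0.626, 0.78, -0.006, -0.008]
ft_force: [-0.7, -0.9, -1.5]
gripper_width: 0.0114
t 7.45 pos [ 0.5061 -0.1436  0.3031] yaw_y 12.51 tilt 1.11 F [-0.68  0.13 -2.46] M [-0.02 -0.   -0.01] w 0.0112
toolz [-0.0194  0.001  -0.9998]
shift tool cm [-0.22  0.36  0.31] turn 0.007
```

View pics/c_scene.png

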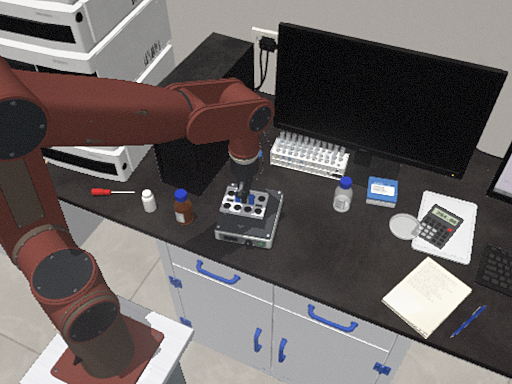

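View pics/c_wrist.png

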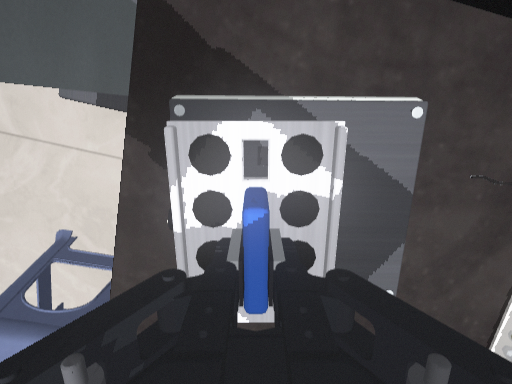

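View pics/c_top.png

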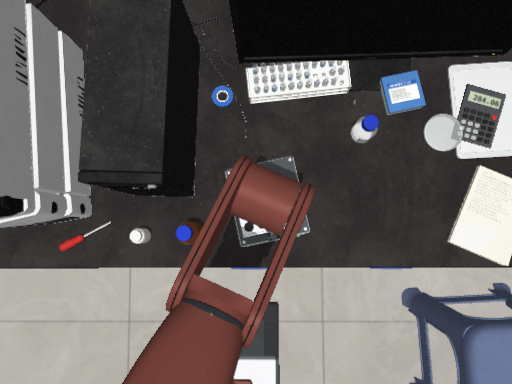

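The wrist view shows the plate held by the rib at (256,250). The far slot is at (256,158), with the shaker's far edge and screws at (180,110) and (417,112) behind it. The jars haven't moved. I'll use depth to measure the plate's plane, slot and yaw.

```bash
cat > pl.py <<'E'
import numpy as np,cv2,sys
def pts(d,v0,v1,u0,u1):
    K,R,t=d["K"],d["R"],d["t"]
    v,u=np.mgrid[v0:v1,u0:u1];z=d["depth"][v0:v1,u0:u1]
    X=np.stack([(u-K[0,2])/K[0,0]*z,(v-K[1,2])/K[1,1]*z,z],-1)
    return (X-t)@R, d["img"][v0:v1,u0:u1]
def plate(d,v0=115,v1=250,u0=160,u1=350,lo=None):
    X,im=pts(d,v0,v1,u0,u1)
    zz=X[...,2]
    white=(im.min(-1)>110)
    P=X[white]; zm=np.median(P[:,2])
    P=P[abs(P[:,2]-zm)<.01]
    for _ in range(4):
        A=np.c_[P[:,:2],np.ones(len(P))];c,*_=np.linalg.lstsq(A,P[:,2],rcond=None)
        r=abs(A@c-P[:,2]);P=P[r<max(2*np.median(r),.0007)]
    return c,P
E
python3 - <<'E'
import numpy as np,cv2
from pl import *
from h import ray
d=np.load("pics/c_wrist.npz")
c,P=plate(d);print("plane slopes",c,"n",len(P))
K,R,t=d["K"],d["R"],d["t"];C=-R.T@t
def onplane(u,v,off=0):
    r=R.T@np.linalg.solve(K,[u,v,1.]);n=np.array([-c[0],-c[1],1]);
    s=(c[2]+off-n@C)/(n@r);return C+s*r
im=d["img"];g=cv2.cvtColor(im,cv2.COLOR_RGB2GRAY)
m=np.zeros_like(g);m[125:190,235:280]=g[125:190,235:280]<130
n,l,s,cc=cv2.connectedComponentsWithStats(m);i=1+np.argmax(s[1:,4]);print("slot px",s[i])
x,y,w,h=s[i][:4];Q=np.array([onplane(*q) for q in [(x-.5,y-.5),(x+w-.5,y-.5),(x+w-.5,y+h-.5),(x-.5,y+h-.5)]]);print(Q.round(4),Q.mean(0).round(4),np.linalg.norm(Q[1]-Q[0]),np.linalg.norm(Q[2]-Q[1]))
h=cv2.cvtColor(im,cv2.COLOR_RGB2HSV)
b=((h[...,0]>100)&(h[...,0]<125)&(h[...,1]>120)&(h[...,2]>60)).astype(np.uint8)
n,l,s,cc=cv2.connectedComponentsWithStats(b);i=1+np.argmax(s[1:,4]);ys,xs=np.nonzero(l==i)
Pp=np.array([onplane(u,v,.034)[:2]*1000 for u,v in zip(xs,ys)],np.float32);print("rib top",cv2.minAreaRect(Pp))
X,_=pts(d,125,180,365,405);D=X.reshape(-1,3);D=D[(abs(D[:,2]-.06)<.012)];print("deck z",np.median(D[:,2]),len(D))
E
python3 - <<'E'
import cv2
im=cv2.imread("pics/c_wrist.png");cv2.imwrite("pics/c_wz.png",cv2.resize(im[85:335,150:440],None,fx=2.4,fy=2.4,interpolation=cv2.INTER_CUBIC))
im=cv2.imread("pics/c_scene.png");cv2.imwrite("pics/c_sz.png",cv2.resize(im[160:260,200:310],None,fx=6,fy=6,interpolation=cv2.INTER_CUBIC))
E
```

```text
plane slopes [-0.02496684  0.02333235  0.13924416] n 7904
slot px [244 141  24  36 854]
[[ 0.4847 -0.0908  0.125 ]
 [ 0.4967 -0.0882  0.1248]
 [ 0.501  -0.1067  0.1242]
 [ 0.4885 -0.1095  0.1245]] [ 0.4927 -0.0988  0.1246] 0.012316763691486305 0.019065324132850503
rib top ((502.3035888671875, -139.3667755126953), (11.122000694274902, 55.990478515625), 12.386276245117188)
deck z 0.06129967546246953 2193
```

View pics/c_wz.png

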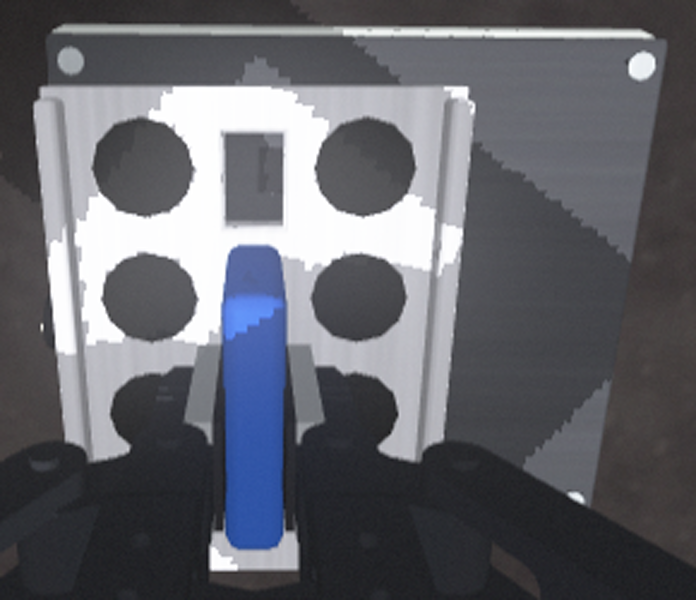

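View pics/c_sz.png

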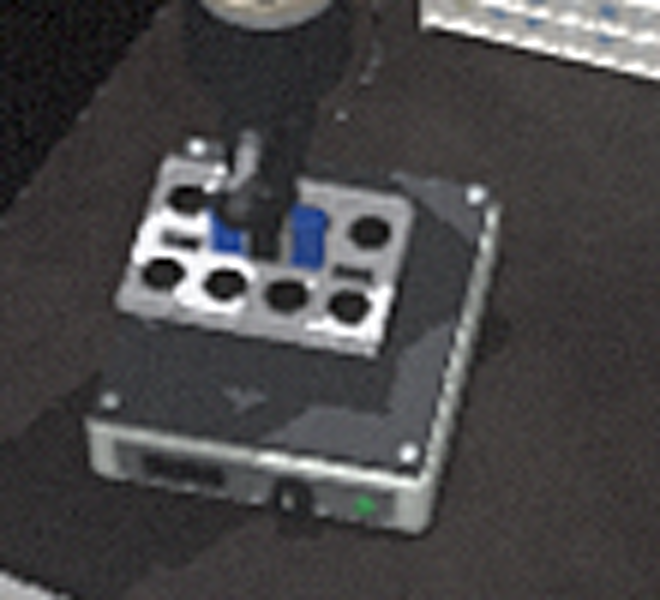

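```bash
python3 -m handwheel '0 -0.4 0.2 1 0;0 -0.4 0.2 1 0;0 0 0 0.5 0;0 0 0 0 0;0 0 0 0 0'
cat > chk.py <<'E'
import sys,numpy as np,cv2
from plant import cams
from pl import *
def run(name,view=False):
    d=cams.snapshot("wrist");np.savez(f"pics/{name}.npz",**d)
    c,P=plate(d);K,R,t=d["K"],d["R"],d["t"];C=-R.T@t
    def onp(u,v,off):
        r=R.T@np.linalg.solve(K,[u,v,1.]);n=np.array([-c[0],-c[1],1]);return C+r*(c[2]+off-n@C)/(n@r)
    im=d["img"];cv2.imwrite(f"pics/{name}.png",im[:,:,::-1]);h=cv2.cvtColor(im,cv2.COLOR_RGB2HSV)
    b=((h[...,0]>100)&(h[...,0]<125)&(h[...,1]>120)&(h[...,2]>60)).astype(np.uint8)
    n,l,s,cc=cv2.connectedComponentsWithStats(b[:,200:310].copy());i=1+np.argmax(s[1:,4]);ys,xs=np.nonzero(l==i)
    r=cv2.minAreaRect(np.array([onp(u+200,v,.034)[:2]*1000 for u,v in zip(xs,ys)],np.float32))
    ctr=np.array(r[0])/1000-.04*np.array([-c[0],-c[1]])
    z=c[0]*ctr[0]+c[1]*ctr[1]+c[2]-.006
    yaw=r[2]
    e=ctr-np.array([.5132,-.145]);a=np.radians(12.05)
    print("plate ctr",ctr.round(4),"under z",z.round(4),"yaw",round(yaw,2),"slopes deg",np.degrees(c[:2]).round(2),"rib dims",np.round(r[1],1),"rel stud sx,sy mm",(e@[np.cos(a),np.sin(a)]*1000).round(1),(e@[-np.sin(a),np.cos(a)]*1000).round(1))
run(sys.argv[1])
E
python3 chk.py d1; python3 go.py
```

```text
time_s: 7.95
tool_pos: [0.5114, -0.1529, 0.2746]
ee_rot: [0.627, 0.779, -0.006, -0.009]
ft_force: [0.1, -1.2, -1.4]
gripper_width: 0.0112
plate ctr [ 0.5065 -0.1476] under z 0.0891 yaw 12.22 slopes deg [-1.52  1.43] rib dims [11.1 56. ] rel stud sx,sy mm -7.1 -1.1
t 8.0 pos [ 0.5114 -0.1528  0.2746] yaw_y 12.36 tilt 1.2 F [ 0.14 -0.46 -2.44] M [ 0.04  0.01 -0.04] w 0.011
toolz [-0.0208  0.0014 -0.9998]
```

```bash
python3 -m handwheel '0 0 0 0.8 0;0 0 0 0.6 0;0 0 0 0 0;0 0 0 0 0'
python3 chk.py d2; python3 go.py
```

```text
time_s: 8.4
tool_pos: [0.5112, -0.1526, 0.2599]
ee_rot: [0.627, 0.779, -0.006, -0.008]
ft_force: [-0.8, 0.4, -2.8]
gripper_width: 0.0115
plate ctr [ 0.5065 -0.1477] under z 0.0744 yaw 12.29 slopes deg [-1.46  1.38] rib dims [11.1 55.1] rel stud sx,sy mm -7.1 -1.2
t 8.45 pos [ 0.5111 -0.1525  0.2599] yaw_y 12.4 tilt 1.15 F [-0.71  0.17 -1.99] M [ 0.03  0.01 -0.01] w 0.0114
toolz [-0.0201  0.0011 -0.9998]
```

Sideways placement is good, with the plate about 5 mm above the studs. I'll descend finely now.

```bash
python3 -m handwheel '0 0 0 0.2 0;0 0 0 0.1 0;0 0 0 0 0'; python3 go.py; python3 -m handwheel '0 0 0 0.1 0;0 0 0 0 0';python3 go.py
```

```text
time_s: 8.75
tool_pos: [0.5113, -0.1525, 0.2574]
ee_rot: [0.627, 0.779, -0.006, -0.008]
ft_force: [0.7, -0.6, -1.9]
gripper_width: 0.0112
t 8.75 pos [ 0.5113 -0.1525  0.2574] yaw_y 12.4 tilt 1.1 F [ 0.69 -0.57 -1.86] M [-0.04  0.03 -0.02] w 0.0112
toolz [-1.920e-02  6.000e-04 -9.998e-01]
time_s: 8.95
tool_pos: [0.5116, -0.1526, 0.2574]
ee_rot: [0.627, 0.779, -0.006, -0.007]
ft_force: [-0.8, 0.2, -1.4]
gripper_width: 0.0109
t 8.95 pos [ 0.5116 -0.1526  0.2574] yaw_y 12.4 tilt 1.07 F [-0.8   0.22 -1.38] M [-0.03  0.02 -0.02] w 0.0109
toolz [-1.860e-02  4.000e-04 -9.998e-01]
```

```bash
python3 -m handwheel '0 0 0 0.15 0;0 0 0 0.1 0'; python3 -m handwheel '0 0 0 0.15 0;0 0 0 0.1 0'; python3 chk.py d3; python3 go.py
```

```text
time_s: 9.15
tool_pos: [0.5118, -0.1525, 0.2569]
ee_rot: [0.627, 0.779, -0.006, -0.007]
ft_force: [-6.2, 3.9, 9.7]
gripper_width: 0.0114
time_s: 9.35
tool_pos: [0.5119, -0.1524, 0.257]
ee_rot: [0.627, 0.779, -0.006, -0.007]
ft_force: [-5.5, 2.7, 6.9]
gripper_width: 0.0111
plate ctr [ 0.5072 -0.1479] under z 0.0714 yaw 12.19 slopes deg [-1.37  1.08] rib dims [11.4 55. ] rel stud sx,sy mm -6.4 -1.6
t 9.4 pos [ 0.5119 -0.1524  0.2569] yaw_y 12.4 tilt 1.08 F [-5.28  2.97  7.94] M [ 0.17  0.89 -0.11] w 0.0114
toolz [-1.880e-02  2.000e-04 -9.998e-01]
```

```bash
python3 -m handwheel '0 0 0.15 0 0;0 0 0.15 0 0'; python3 go.py; python3 -m handwheel '0 0 0.15 0 0;0 0 0.15 0 0'; python3 go.py
```

```text
time_s: 9.6
tool_pos: [0.5149, -0.152, 0.2573]
ee_rot: [0.627, 0.779, -0.006, -0.007]
ft_force: [0.7, 0.6, -2.7]
gripper_width: 0.0109
t 9.6 pos [ 0.5149 -0.152   0.2573] yaw_y 12.4 tilt 1.03 F [ 0.69  0.64 -2.72] M [-0.03 -0.04 -0.01] w 0.0109
toolz [-1.800e-02 -5.000e-04 -9.998e-01]
time_s: 9.8
tool_pos: [0.5181, -0.1513, 0.2568]
ee_rot: [0.627, 0.779, -0.006, -0.007]
ft_force: [-0.2, 0.0, -1.6]
gripper_width: 0.011
t 9.8 pos [ 0.5181 -0.1513  0.2568] yaw_y 12.39 tilt 1.04 F [-0.24  0.02 -1.57] M [ 0.03 -0.03 -0.02] w 0.011
toolz [-1.810e-02 -5.000e-04 -9.998e-01]
```

```bash
python3 chk.py d4; python3 -m handwheel '0 0 0 0.12 0;0 0 0 0.12 0'; python3 go.py;python3 -m handwheel '0 0 0 0.12 0;0 0 0 0.12 0'; python3 go.py
```

```text
plate ctr [ 0.5137 -0.1468] under z 0.0712 yaw 12.27 slopes deg [-1.39  1.27] rib dims [11.1 55.1] rel stud sx,sy mm 0.1 -1.9
time_s: 10.05
tool_pos: [0.5183, -0.1512, 0.2538]
ee_rot: [0.627, 0.779, -0.006, -0.007]
ft_force: [1.7, -0.7, -2.0]
gripper_width: 0.0111
t 10.05 pos [ 0.5183 -0.1512  0.2538] yaw_y 12.4 tilt 1.02 F [ 1.66 -0.7  -1.99] M [ 0.02 -0.12 -0.04] w 0.0111
toolz [-1.790e-02 -1.000e-04 -9.998e-01]
time_s: 10.25
tool_pos: [0.5184, -0.1511, 0.2511]
ee_rot: [0.627, 0.779, -0.005, -0.007]
ft_force: [0.7, 0.5, -2.6]
gripper_width: 0.011
t 10.25 pos [ 0.5184 -0.1511  0.2511] yaw_y 12.39 tilt 1.0 F [ 0.69  0.49 -2.56] M [ 0.03 -0.08 -0.02] w 0.011
toolz [-0.0174 -0.     -0.9998]
```

```bash
python3 -m handwheel '0 0 0 0.12 0;0 0 0 0.1 0'; python3 go.py;python3 chk.py d5
```

```text
time_s: 10.45
tool_pos: [0.5184, -0.1511, 0.2489]
ee_rot: [0.627, 0.779, -0.005, -0.007]
ft_force: [-2.9, 2.4, 6.6]
gripper_width: 0.0115
t 10.45 pos [ 0.5184 -0.1511  0.2489] yaw_y 12.39 tilt 1.01 F [-2.86  2.36  6.61] M [ 0.12  0.19 -0.06] w 0.0115
toolz [-1.760e-02  3.000e-04 -9.998e-01]
plate ctr [ 0.514  -0.1466] under z 0.0633 yaw 12.18 slopes deg [-1.12  1.06] rib dims [11.4 55. ] rel stud sx,sy mm 0.5 -1.7
```

View pics/d5.png

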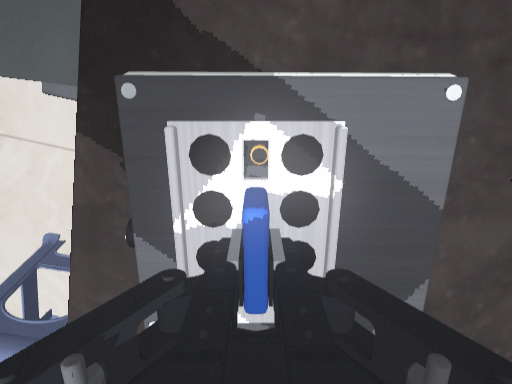

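The wrist view shows a brass stud inside the far slot, at about (259,155), and the low corner has just touched the deck. I'll release gently and check.

```bash
python3 -m handwheel '0.1 0 0 0 0;0.3 0 0 0 0;0.45 0 0 0 0;0.45 0 0 0 0;0.45 0 0 0 0'; python3 go.py;python3 chk.py d6; python3 -m handwheel '0.45 0 0 -1 0;0.45 0 0 -2 0;0.45 0 0 -3 0;0.45 0 0 -3 0;0.45 0 0 0 0;0.45 0 0 0 0';python3 chk.py d7;python3 go.py
```

```text
time_s: 11.0
tool_pos: [0.5187, -0.1514, 0.2497]
ee_rot: [0.627, 0.779, -0.005, -0.006]
ft_force: [0.8, -0.1, -1.2]
gripper_width: 0.0385
t 11.0 pos [ 0.5187 -0.1514  0.2497] yaw_y 12.39 tilt 0.92 F [ 0.75 -0.06 -1.24] M [ 0.03 -0.   -0.01] w 0.0385
toolz [-0.0161 -0.001  -0.9999]
plate ctr [ 0.5142 -0.1465] under z 0.0613 yaw 12.09 slopes deg [-0.   -0.08] rib dims [11.4 54.9] rel stud sx,sy mm 0.7 -1.7
time_s: 11.65
tool_pos: [0.52, -0.1512, 0.3452]
ee_rot: [0.627, 0.779, -0.006, -0.006]
ft_force: [-0.1, -0.2, -0.7]
gripper_width: 0.0385
plate ctr [ 0.5146 -0.1469] under z 0.0613 yaw 11.89 slopes deg [0.01 0.01] rib dims [10.9 54.8] rel stud sx,sy mm 0.9 -2.2
t 11.7 pos [ 0.5202 -0.1514  0.3456] yaw_y 12.4 tilt 0.9 F [ 0.07 -0.22  0.63] M [ 0.02 -0.02 -0.02] w 0.0386
toolz [-0.0156 -0.0012 -0.9999]
```

View pics/d7.png

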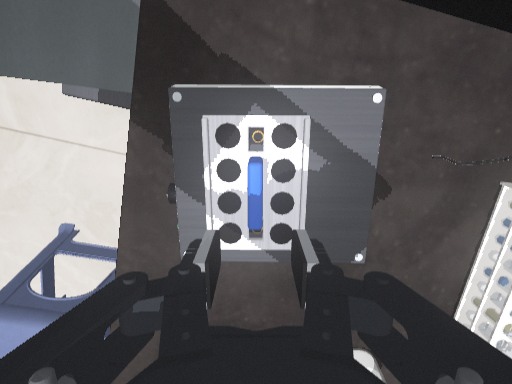

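The plate lies flat, with its underside level with the deck at 0.0613 m and slopes near 0°. A stud shows in the slot at (258,136). Last, I'll check squareness and the jars.

Run:
```python
import numpy as np,cv2
from h import *
from plant import cams
d=np.load("pics/d7.npz");g=cv2.cvtColor(d["img"],cv2.COLOR_RGB2GRAY)
S=[]
for u,v in [(177,97),(377,98),(359,257)]:
    w=g[v-5:v+6,u-5:u+6].astype(float);w[w<170]=0;yy,xx=np.mgrid[v-5:v+6,u-5:u+6];S.append(ray(d,(w*xx).sum()/w.sum(),(w*yy).sum()/w.sum(),.061))
a=S[1]-S[0];b=S[1]-S[2];print("shaker yaw",np.degrees(np.arctan2(a[1],a[0])),np.degrees(np.arctan2(-b[0],b[1])),np.linalg.norm(a),np.linalg.norm(b))
m=np.zeros_like(g);m[110:255,198:316]=(g[110:255,198:316]>140)
m=cv2.morphologyEx(m,cv2.MORPH_OPEN,np.ones((2,2),np.uint8))
c=max(cv2.findContours(m,cv2.RETR_EXTERNAL,cv2.CHAIN_APPROX_NONE)[0],key=cv2.contourArea)[:,0]
L=[];Rr=[]
for v in range(125,205):
    x=c[c[:,1]==v][:,0]
    if len(x)>1:L.append((x.min(),v));Rr.append((x.max(),v))
for E in (L,Rr):
    P=np.array([ray(d,u,v,.074)[:2] for u,v in E],np.float32);vx,vy,_,_=cv2.fitLine(P,cv2.DIST_HUBER,0,.01,.01).ravel();print("rim yaw",(np.degrees(np.arctan2(-vx,vy))+90)%180-90)
e=cams.snapshot("scene");im=e["img"][:,:,::-1];cv2.imwrite("pics/e_s.png",im)
o=np.load("pics/a_scene.npz")["img"][:,:,::-1]
for n,(x0,x1,y0,y1) in dict(white=(138,162,185,215),amber=(170,198,186,228),clear=(328,358,174,214)).items(): print(n,np.abs(im[y0:y1,x0:x1].astype(int)-o[y0:y1,x0:x1]).mean())
cv2.imwrite("pics/e_z.png",cv2.resize(im[160:260,130:360],None,fx=3.4,fy=3.4,interpolation=cv2.INTER_CUBIC))
```

```text
shaker yaw 11.932885556253929 12.077318989075945 0.16881438294300208 0.14909504575003302
rim yaw 12.0103
rim yaw 12.1931305
white 2.974537037037037
amber 3.6505102040816326
clear 2.9025
```

View pics/e_z.png

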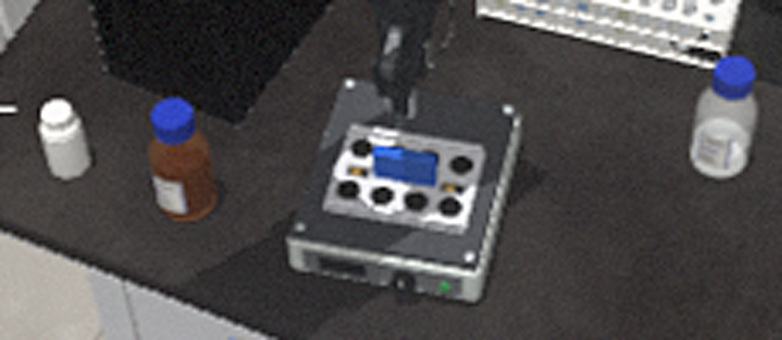

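Both studs show brass in their slots at (357,170) and (452,186) in the zoomed view. The plate is square with the shaker, and the jars look the same as at the start. Handing in.

```bash
python3 -c "
from plant import ctrl
print(ctrl.sign_off())"
```

```text
the job is handed in; nothing more can be done
None
```

The carrier plate is fitted on the shaker, lying flush on the deck with both brass studs in its slots, and I handed the job in at about 12 s of the 72 s allowed.

I gripped the plate by its rib and laid it on the studs about 6 mm short of the slots, where it met them with roughly 12 N. I then slid it about 6 mm along the stroke, lowered it until one corner touched the deck, released it and backed off about 10 cm.

**Last checks:**
- **Flush:** the plate's underside measured 61.3 mm, the same as the deck, with tilt under 0.1°.
- **Square:** the plate's rims read 12.0° and 12.2°, against 11.9° to 12.1° for the shaker.
- **Studs:** brass shows in both slots in the scene picture.
- **Jars:** they look the same as at the start, with only noise-level differences in the pictures.
- **Forces:** the highest reading I saw was about 12 N; I read it only at the end of each move, not continuously.

No check failed. The plate hung about 1.5° out of level while gripped, so one corner touched first, and it levelled on release.

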